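Close up the laundry counter

TASK

Close up the laundry supplies for the night: with the fingertips, push both open drawers of the counter-top unit fully home and push the lid of the tablet box down until it lies shut, in any order and without slamming anything. Pick nothing up, keep the tablet box where it stands, and leave the bottles, jar, cup and other things on the counter undisturbed.

Things in the scene. Friction and masses are not known exactly. Their poses are not given: they have to be found in the camera images.
- left_drawer (a joint): how far the left drawer (the one to the robot's left, +y side) stands open, m: 0 fully home, grows as it comes out towards the robot, stop at 0.14. It slides on a runner with about 1.5 N of friction and stays where it is left.
- right_drawer (a joint): the same for the right drawer (-y side).
- unit: fixed pale counter-top unit with two drawers side by side, 280 mm wide (y), 180 mm deep, 130 mm tall. Origin on the counter, at mid-width, 25 mm in front of the closed drawers' faces; x points into the unit (the way that shuts the drawers), y to the left, z up.
- left_front (a point): middle of the top edge of the left drawer's outer face, 127 mm above the counter; moves with the drawer, axes as the unit's. The flat wooden front is 136 mm wide, 116 mm tall, 15 mm thick. 66 mm below this point a level copper bar handle, 80 mm long and 11 mm thick, stands 35 mm out from the face; above the handle the face is bare.
- right_front (a point): the same point on the right drawer.
- lid (a joint): opening angle of the tablet box's lid, rad: 0 shut flat on the box, 1.57 upright, stop at 1.75. The stiff hinge (about 0.22 N m) keeps the lid at any angle, so it must be pushed all the way down.
- lid_hinge (a point): middle of the hinge line, at the lid's underside, 110 mm above the counter on the far (+x) rim of the box. Turns with the lid: y along the hinge, -x along the lid to its free edge. The lid is a wooden board 180 mm from hinge to free edge, 170 mm wide, 8 mm thick, with a tab 50 mm wide reaching 13 mm past the free edge.
- lid_edge (a point): middle of the lid's free edge on its outer (top) face, at the root of the tab: 180 mm from the hinge and 8 mm above the underside.
- tablet_box: the white open box that carries the lid, with round laundry tablets inside; 180 mm deep (x), 170 mm wide (y), 110 mm tall, about 1.2 kg, standing loose on the counter. Origin at the centre of its underside, x from the front to the hinge side, z up.
- soap_pump: amber soap dispenser with a black pump, 60 mm across, 150 mm tall. Origin at the centre of its underside, z up. A bystander, to be left alone.
- jar: small glass jar with a steel cap, 52 mm across, 70 mm tall, standing on top of the drawer unit towards its back. Origin at the centre of its underside, z up. A bystander, to be left alone.
- cup: white plastic measuring cup, 56 mm across, 60 mm tall, beside the tablet box. Origin at the centre of its underside, z up. A bystander, to be left alone.
- brush: flat stain brush with a wooden handle, about 150 mm long, lying beside the tablet box. Origin on its underside, x along it. A bystander, to be left alone.
- softener: white bottle with a blue cap, 68 mm across, 175 mm tall. Origin at the centre of its underside, z up. A bystander, to be left alone.
- stain_bottle: grey bottle with a black cap, 60 mm across, 160 mm tall. Origin at the centre of its underside, z up. A bystander, to be left alone.

How it is judged:
By the outcome, as a careful person would: the job done as asked, in the order asked, and still so for the second after the job is handed in, with the robot touching nothing.
It also fails if it takes over 64 s, if anything falls off the work surface, if the arm or the gripper's body presses on something with over 40 N, if the wrist force passes 120 N, or if a joint passes its speed limit or range.

ROBOT

A 6-joint arm with a two-finger parallel gripper is mounted at the origin on the work surface. World frame = base frame: x ahead of the robot, y to its left, z up, the work surface at z = 0. Lengths are in m, angles in rad, forces in N, time in s.
With the tool pointing down it reaches from about 0.35 to 0.775 m from the base axis. Payload 7.3 kg.
Tool frame: the origin (TCP) lies at the very end of the fingers, on their centre line; the grasp point (between the pads) lies 19 mm behind it; z points along the fingers, y is the line along which they close (so a half turn about z gives the same grasp; the last joint's range is limited). The gripper opens to 92 mm and grips with 3 to 60 N. Pads are 19 mm wide; open, the fingers measure 130 mm over their backs; the gripper's body (75 mm by 190 mm) begins 47 mm behind the grasp point.
Start: joints at [1.11, 0.342, 1.524, -0, 1.275, -0.146], TCP at [0.163, 0.499, 0.227] pointing down, gripper open.
Joint ranges: [-2.53, 2.53], [-0.77, 2.02], [0.04, 2.7], [-1, 4.14], [0.28, 2.66], [-3.11, 3.11]. Speed limits (rad/s): [2.57, 2.57, 3.14, 3.14, 3.14, 3.14].

INTERFACE

Orientations are given as a rotation vector (axis times angle).
In Python, from workcell import * gives the robot as it stands. The module is installed in compiled form; this text tells all that it offers.
- The arm moves only by the shell command python3 -m inch 'ROWS' [OPENING] [FORCE]. ROWS is JSON, a list of rows, each an object of numbers: "dx", "dy", "dz": the shift along the tool's x, y, z scaled (see below); "ax", "ay", "az": the turn, a rotation vector about the tool's x, y, z scaled (see below). A call has 1 to 5 rows; each row is the pose to reach, as a shift and turn from the pose commanded when the call began, along the tool's axes at that moment; what a row does not reach only later rows make up. The controller multiplies each number of a shift by 0.2 m and each number of a turn by 30 degrees. A row lasts 1/10 s, in which the tool goes at most 50 mm and 8.59 degrees, less where a joint would pass 70% of its speed; a pose out of reach is approached as far as the arm can. A call with a number of a shift or a turn outside -1 to 1 is refused whole. A call with a gripper value outside its range is refused whole. OPENING is the opening, from 0 (shut) to 1 (fully open), set as the call begins (- or left out, the last holds). The fingers move at their own pace and stop on an object; FORCE is the grip in N (left out, the last holds). Time passes only in rows, so rows that repeat a pose let the fingers close. It gives the time, the measured TCP pose, the force, the opening and the grip force at its end, in the units of the state.
- get_obs(): the state, without advancing time (a new reading comes with each control period).
- camera(name): name is "scene" or "top" or "wrist"; returns the picture (400x640x3 uint8, red, green, blue); there is no depth.
- camera_model(name): a dict with "fx", "fy", "cx", "cy" (pixels), "view" (4x4, takes a point from world to camera coordinates). Camera axes: x right, y down, z forward; pixel columns grow to the right and rows downward; lengths in m; the calibration is good to about 2 mm. A picture is of the moment at which its call begins: read the wrist's pose just before it. camera_model takes no time and is no camera call; for the wrist camera it gives the pose at the moment of the call.
- finish_job(): hands the job in; it is judged then, once.
The state is a dict: "t": time; "joints": joint angles; "joint_velocities": joint speeds; "joint_torque": joint torques, N m; "position": TCP position; "tcp_rot": TCP orientation; "contact_force": force on the tool from outside, world axes, zero at the start; "torque": the same for the moment, N m; "grip_width": opening from 0.0 (shut) to 1.0 (fully open); "gripper_force": force on a finger pad.
Only numpy, scipy, OpenCV 4.12 (cv2) and the standard library are available. Lean on these libraries where they do the work, as an engineer would, in place of code of your own. Each camera call takes 0.05 s, during which the arm holds its last target. There are 200 camera calls.

## Working session

There is one attempt and no reset: what is moved stays moved. The work goes in short steps, Python scripts to look and compute and a shell command to move; the robot and the scene stay as the last step left them, time stands still between calls to the robot, and variables do not carry over. Pictures are saved under pics/ and viewed, at most 10 in all, crops included, and the job is handed in when it is done.

```bash
mkdir -p pics; python3 - <<'E'
from workcell import *
import cv2,numpy as np
for n in("scene","top"):
    cv2.imwrite(f"pics/{n}0.png",cv2.cvtColor(camera(n),cv2.COLOR_RGB2BGR))
    m=camera_model(n);print(n,m["fx"],m["cx"],m["cy"],np.round(m["view"],3).tolist())
o=get_obs();print(o["t"],o["position"],o["tcp_rot"],o["contact_force"])
E
```

```text
scene 475.50029913576066 312.4043349673234 195.06737468272684 [[-0.138, 0.99, 0.011, 0.084], [0.763, 0.113, -0.637, -0.343], [-0.632, -0.08, -0.771, 1.93], [0.0, 0.0, 0.0, 1.0]]
top 497.80874253560313 319.4006686673354 202.0437703865838 [[0.018, -1.0, -0.01, -0.002], [-0.985, -0.016, -0.175, 0.556], [0.174, 0.013, -0.985, 1.918], [0.0, 0.0, 0.0, 1.0]]
0.1 [0.16235958 0.49890508 0.22612971] [-4.92355259e-01 -3.10238426e+00  1.96091087e-03] [-0.90775659 -0.18425822  0.16171356]
```

View pics/scene0.png

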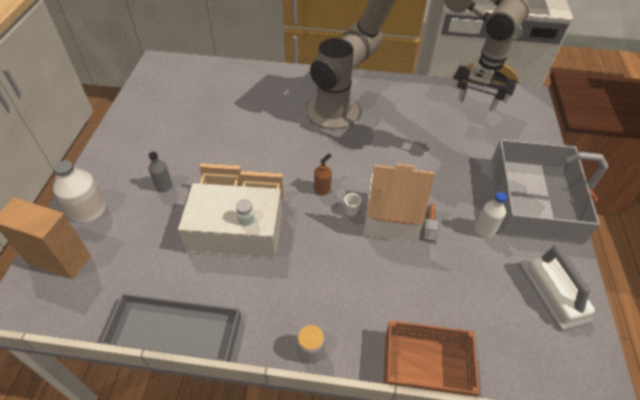

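View pics/top0.png

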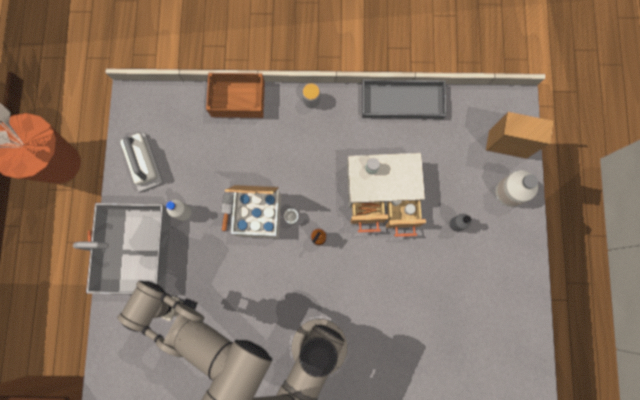

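The scene view faces the robot from the far side: the unit is around (235,210), the box with its upright lid around (400,205), the pump at (322,178), and the softener at (490,215). In the top view the unit is around (388,190), the box at (255,213), the pump at (318,237), the cup at (291,215), and the stain bottle at (460,222). Next I'll view enlarged crops.

```bash
python3 - <<'E'
import cv2,numpy as np
t=cv2.imread("pics/top0.png");s=cv2.imread("pics/scene0.png")
a=cv2.resize(t[140:250,340:440],None,fx=4,fy=4,interpolation=cv2.INTER_CUBIC)
b=cv2.resize(t[175:255,210:310],None,fx=4,fy=4,interpolation=cv2.INTER_CUBIC)
b=cv2.copyMakeBorder(b,0,120,0,0,cv2.BORDER_CONSTANT)
cv2.imwrite("pics/c1.png",np.hstack([a,b]))
a=cv2.resize(s[150:260,170:290],None,fx=3,fy=3,interpolation=cv2.INTER_CUBIC)
b=cv2.resize(s[150:260,330:450],None,fx=3,fy=3,interpolation=cv2.INTER_CUBIC)
cv2.imwrite("pics/c2.png",np.hstack([a,b]))
E
```

```text
(no output)
```

View pics/c1.png

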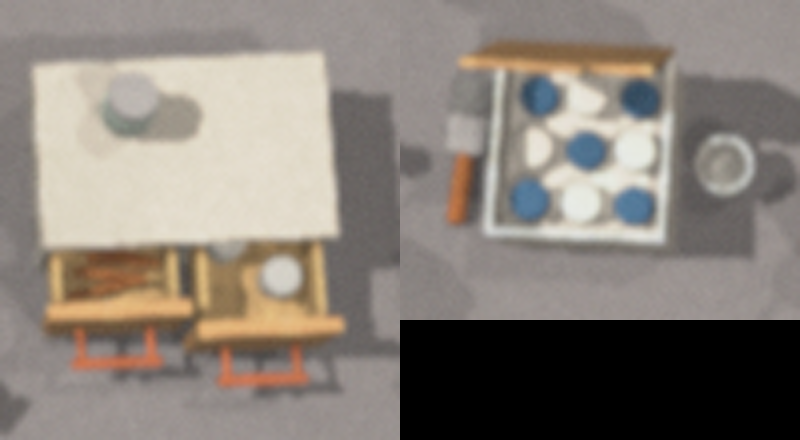

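View pics/c2.png

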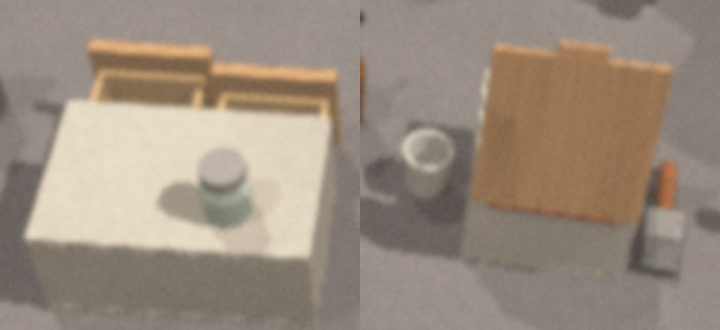

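Crop c1 shows the unit top's corners, the drawer fronts' top edges (left at y≈316, right at y≈333) and the box rim. Crop c2 shows the lid's free edge from (495,44) to (671,66), its hinge from (475,205) to (640,220), and the drawers' top edges.

```bash
cat >h.py <<'E'
from workcell import *
import numpy as np
def ray(n,p):
    m=camera_model(n);V=np.array(m["view"]);R=V[:3,:3]
    d=R.T@[(p[0]-m["cx"])/m["fx"],(p[1]-m["cy"])/m["fy"],1]
    return -R.T@V[:3,3],d/np.linalg.norm(d)
def pl(n,p,z):
    c,d=ray(n,p);return np.round(c+d*(z-c[2])/d[2],3)
def tri(p,q):
    c,d=ray("top",p);e,f=ray("scene",q)
    s=np.linalg.lstsq(np.c_[d,-f],e-c,rcond=None)[0]
    a,b=c+s[0]*d,e+s[1]*f
    return np.round((a+b)/2,3),"gap",round(float(np.linalg.norm(a-b)),4)
U=lambda x,y:(340+x/4,140+y/4)
B=lambda x,y:(210+(x-400)/4,175+y/4)
SU=lambda x,y:(170+x/3,150+y/3)
SB=lambda x,y:(330+(x-360)/3,150+y/3)
E
python3 - <<'E'
from h import *
print("unit top BL BR FR FL",*[pl("top",U(*p),.13) for p in((33,65),(323,53),(338,235),(43,246))])
print("unit BL BR",tri(U(33,65),SU(305,254)),tri(U(323,53),SU(28,240)))
print("left outer edge ends",tri(U(46,322),SU(338,72)),tri(U(192,313),SU(214,66)))
print("right",tri(U(196,338),SU(212,46)),tri(U(345,330),SU(90,40)))
for p in((46,322),(192,313),(196,338),(345,330)):print(pl("top",U(*p),.127))
print("scene",*[pl("scene",SU(*p),.127) for p in((338,72),(214,66),(212,46),(90,40))])
print("box front L R",pl("top",B(486,236),.11),pl("top",B(665,241),.11))
print("hinge",pl("scene",SB(640,220),.114),pl("scene",SB(475,205),.114))
print("lid free L R",tri(B(461,60),SB(671,66)),tri(B(672,50),SB(495,44)))
print("pump",pl("top",(318,237),.15),"cup",pl("top",(291,215),.06),"soft",pl("top",(171,206),.175),"stain",pl("top",(466,218),.16))
print("brush",pl("top",B(458,220),.02),pl("top",B(465,80),.03))
o=get_obs()
from scipy.spatial.transform import Rotation as R
print(R.from_rotvec(o["tcp_rot"]).as_matrix().round(3))
E
```

```text
unit top BL BR FR FL [ 0.722 -0.101  0.13 ] [ 0.739 -0.379  0.13 ] [ 0.561 -0.391  0.13 ] [ 0.546 -0.112  0.13 ]
unit BL BR (array([ 0.723, -0.103,  0.128]), 'gap', 0.004) (array([ 0.741, -0.38 ,  0.12 ]), 'gap', 0.0028)
left outer edge ends (array([ 0.475, -0.117,  0.117]), 'gap', 0.0018) (array([ 0.486, -0.253,  0.117]), 'gap', 0.0011)
right (array([ 0.462, -0.259,  0.122]), 'gap', 0.0033) (array([ 0.472, -0.396,  0.12 ]), 'gap', 0.0018)
[ 0.474 -0.115  0.127]
[ 0.485 -0.253  0.127]
[ 0.461 -0.256  0.127]
[ 0.471 -0.396  0.127]
scene [ 0.484 -0.116  0.127] [ 0.495 -0.25   0.127] [ 0.467 -0.259  0.127] [ 0.477 -0.393  0.127]
box front L R [0.417 0.338 0.11 ] [0.415 0.168 0.11 ]
hinge [0.607 0.336 0.114] [0.612 0.17  0.114]
lid free L R (array([0.552, 0.334, 0.283]), 'gap', 0.0012) (array([0.561, 0.158, 0.296]), 'gap', 0.0185)
pump [0.407 0.009 0.15 ] cup [0.501 0.118 0.06 ] soft [0.51  0.555 0.175] stain [ 0.486 -0.536  0.16 ]
brush [0.442 0.383 0.02 ] [0.582 0.382 0.03 ]
[[-0.951  0.31  -0.001]
 [ 0.31   0.951 -0.001]
 [ 0.    -0.001 -1.   ]]
```

```bash
python3 -m inch '[{"dz":-0.2,"az":-0.2},{"dz":-0.4,"az":-0.4},{"dz":-0.7,"az":-0.6},{"dz":-0.7,"az":-0.61},{"dz":-0.7,"az":-0.61}]' 0 20
python3 -m inch '[{"dx":-0.16,"dy":-0.08},{"dx":-0.32,"dy":-0.16},{"dx":-0.5,"dy":-0.25},{"dx":-0.66,"dy":-0.33},{"dx":-0.82,"dy":-0.41}]'
python3 -m inch '[{"dx":-0.16,"dy":-0.08},{"dx":-0.32,"dy":-0.16},{"dx":-0.5,"dy":-0.25},{"dx":-0.66,"dy":-0.33},{"dx":-0.82,"dy":-0.41}]'
```

```text
invalid input
invalid input
invalid input
```

```bash
python3 -m inch '[{"dx":0,"dy":0,"dz":-0.2,"ax":0,"ay":0,"az":-0.2},{"dx":0,"dy":0,"dz":-0.4,"ax":0,"ay":0,"az":-0.4},{"dx":0,"dy":0,"dz":-0.7,"ax":0,"ay":0,"az":-0.61},{"dx":0,"dy":0,"dz":-0.7,"ax":0,"ay":0,"az":-0.61}]' 0 20
```

```text
t: 0.5
position: [0.1631, 0.5004, 0.3723]
tcp_rot: [-0.012, 3.137, 0.013]
contact_force: [-0.4, 0.2, -0.2]
grip_width: 0.702
gripper_force: 0.0
```

```bash
python3 -m inch '[{"dx":-0.2,"dy":-0.1,"dz":0,"ax":0,"ay":0,"az":0},{"dx":-0.4,"dy":-0.2,"dz":0,"ax":0,"ay":0,"az":0},{"dx":-0.6,"dy":-0.3,"dz":0,"ax":0,"ay":0,"az":0},{"dx":-0.8,"dy":-0.4,"dz":0,"ax":0,"ay":0,"az":0}]'
python3 -m inch '[{"dx":-0.2,"dy":-0.1,"dz":0,"ax":0,"ay":0,"az":0},{"dx":-0.4,"dy":-0.2,"dz":0,"ax":0,"ay":0,"az":0},{"dx":-0.6,"dy":-0.3,"dz":0,"ax":0,"ay":0,"az":0},{"dx":-0.8,"dy":-0.4,"dz":0,"ax":0,"ay":0,"az":0}]'
python3 -m inch '[{"dx":-0.2,"dy":-0.1,"dz":0,"ax":0,"ay":0,"az":0},{"dx":-0.4,"dy":-0.2,"dz":0,"ax":0,"ay":0,"az":0},{"dx":-0.6,"dy":-0.3,"dz":0,"ax":0,"ay":0,"az":0},{"dx":-0.8,"dy":-0.4,"dz":0,"ax":0,"ay":0,"az":0},{"dx":-0.8,"dy":-0.4,"dz":0,"ax":0,"ay":0,"az":0}]'
```

```text
t: 0.9
position: [0.324, 0.4189, 0.366]
tcp_rot: [0.007, -3.141, 0.001]
contact_force: [0.1, 0.1, -0.7]
grip_width: 0.355
gripper_force: 0.0
t: 1.3
position: [0.4846, 0.3395, 0.3659]
tcp_rot: [0.006, -3.14, 0.001]
contact_force: [-0.3, 0.1, 1.0]
grip_width: 0.015
gripper_force: 0.0
t: 1.8
position: [0.6479, 0.2574, 0.3614]
tcp_rot: [-0.003, -3.137, 0.004]
contact_force: [0.6, -0.4, -1.4]
grip_width: 0.001
gripper_force: 0.0
```

```bash
python3 -m inch '[{"dx":0,"dy":0.02,"dz":0.15,"ax":0,"ay":0,"az":0},{"dx":0,"dy":0.02,"dz":0.3,"ax":0,"ay":0,"az":0},{"dx":0,"dy":0.02,"dz":0.45,"ax":0,"ay":0,"az":0},{"dx":0,"dy":0.02,"dz":0.45,"ax":0,"ay":0,"az":0}]'
python3 - <<'E'
from h import *
import cv2
s=cv2.cvtColor(camera("scene"),cv2.COLOR_RGB2BGR);t=cv2.cvtColor(camera("top"),cv2.COLOR_RGB2BGR)
f=lambda i:cv2.resize(i,(400,400),interpolation=cv2.INTER_CUBIC)
cv2.imwrite("pics/d1.png",np.hstack([f(s[110:270,320:480]),f(t[130:290,170:330])]))
E
```

```text
t: 2.2
position: [0.6411, 0.2652, 0.271]
tcp_rot: [0.007, -3.131, 0.004]
contact_force: [-0.8, -0.6, -1.2]
grip_width: 0.007
gripper_force: 0.0
```

View pics/d1.png

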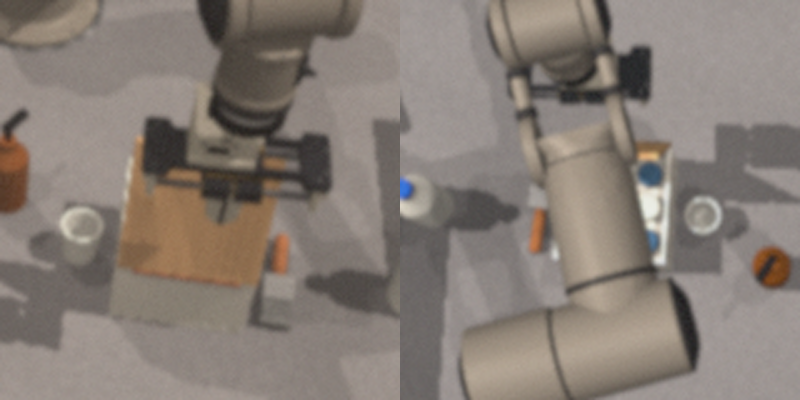

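The gripper stands behind the upright lid, over its middle, and clear of the cup at (80,235) and the brush at (280,265). Now I'll push along the lid's arc.

```bash
python3 -m inch '[{"dx":0.15,"dy":-0.03,"dz":0,"ax":0,"ay":0,"az":0},{"dx":0.27,"dy":-0.05,"dz":0,"ax":0,"ay":0,"az":0},{"dx":0.35,"dy":-0.05,"dz":0.02,"ax":0,"ay":0,"az":0},{"dx":0.42,"dy":-0.05,"dz":0.04,"ax":0,"ay":0,"az":0},{"dx":0.49,"dy":-0.05,"dz":0.07,"ax":0,"ay":0,"az":0}]'
python3 -m inch '[{"dx":0.06,"dy":0,"dz":0.03,"ax":0,"ay":0,"az":0},{"dx":0.12,"dy":0,"dz":0.07,"ax":0,"ay":0,"az":0},{"dx":0.18,"dy":0,"dz":0.12,"ax":0,"ay":0,"az":0}]'
```

```text
t: 2.8
position: [0.5464, 0.2556, 0.2662]
tcp_rot: [-0.007, 3.135, 0.003]
contact_force: [1.2, -0.0, 1.3]
grip_width: 0.004
gripper_force: 0.6
t: 3.1
position: [0.5107, 0.2555, 0.2419]
tcp_rot: [-0.007, 3.135, 0.004]
contact_force: [0.3, -0.2, 1.3]
grip_width: 0.005
gripper_force: 0.5
```

```bash
python3 -m inch '[{"dx":0.05,"dy":0,"dz":0.07,"ax":0,"ay":0,"az":0},{"dx":0.1,"dy":0,"dz":0.14,"ax":0,"ay":0,"az":0},{"dx":0.15,"dy":0,"dz":0.22,"ax":0,"ay":0,"az":0},{"dx":0.18,"dy":0,"dz":0.28,"ax":0,"ay":0,"az":0},{"dx":0.21,"dy":0,"dz":0.34,"ax":0,"ay":0,"az":0}]'
python3 -m inch '[{"dx":0.02,"dy":0,"dz":0.05,"ax":0,"ay":0,"az":0},{"dx":0.03,"dy":0,"dz":0.1,"ax":0,"ay":0,"az":0},{"dx":0.04,"dy":0,"dz":0.14,"ax":0,"ay":0,"az":0},{"dx":0.04,"dy":0,"dz":0.17,"ax":0,"ay":0,"az":0}]'
```

```text
t: 3.6
position: [0.4689, 0.2555, 0.173]
tcp_rot: [-0.007, 3.137, 0.003]
contact_force: [0.0, 0.1, 0.6]
grip_width: 0.009
gripper_force: 0.4
t: 4.0
position: [0.4597, 0.2547, 0.1364]
tcp_rot: [-0.007, 3.141, 0.0]
contact_force: [-0.0, -0.5, 1.1]
grip_width: 0.01
gripper_force: 0.3
```

```bash
python3 -m inch '[{"dx":0.01,"dy":0,"dz":0.02,"ax":0,"ay":0,"az":0},{"dx":0.01,"dy":0,"dz":0.04,"ax":0,"ay":0,"az":0},{"dx":0.01,"dy":0,"dz":0.06,"ax":0,"ay":0,"az":0},{"dx":0.01,"dy":0,"dz":0.07,"ax":0,"ay":0,"az":0}]'
python3 -m inch '[{"dx":0,"dy":0,"dz":0.01,"ax":0,"ay":0,"az":0},{"dx":0,"dy":0,"dz":0.02,"ax":0,"ay":0,"az":0},{"dx":0,"dy":0,"dz":0.02,"ax":0,"ay":0,"az":0}]'
```

```text
t: 4.4
position: [0.4576, 0.2545, 0.1224]
tcp_rot: [0.007, -3.141, -0.0]
contact_force: [-0.8, 0.6, 0.9]
grip_width: 0.008
gripper_force: 0.3
t: 4.7
position: [0.4578, 0.2546, 0.1188]
tcp_rot: [-0.007, 3.141, 0.0]
contact_force: [0.1, -0.5, -0.0]
grip_width: 0.005
gripper_force: 0.0
```

```bash
python3 -m inch '[{"dx":0,"dy":0,"dz":0.01,"ax":0,"ay":0,"az":0},{"dx":0,"dy":0,"dz":0.01,"ax":0,"ay":0,"az":0}]'
python3 -m inch '[{"dx":0,"dy":0,"dz":0.01,"ax":0,"ay":0,"az":0},{"dx":0,"dy":0,"dz":0.01,"ax":0,"ay":0,"az":0}]'
```

```text
t: 4.9
position: [0.4579, 0.2547, 0.1185]
tcp_rot: [-0.007, 3.14, 0.001]
contact_force: [-5.1, -2.4, 15.0]
grip_width: 0.009
gripper_force: 7.6
t: 5.1
position: [0.4579, 0.2547, 0.1183]
tcp_rot: [-0.008, 3.139, 0.001]
contact_force: [-9.3, -4.0, 29.8]
grip_width: 0.0
gripper_force: 14.6
```

```bash
python3 -m inch '[{"dx":0,"dy":0,"dz":-0.05,"ax":0,"ay":0,"az":0},{"dx":0,"dy":0,"dz":-0.25,"ax":0,"ay":0,"az":0},{"dx":0,"dy":0,"dz":-0.48,"ax":0,"ay":0,"az":0},{"dx":0,"dy":0,"dz":-0.72,"ax":0,"ay":0,"az":0},{"dx":0,"dy":0,"dz":-0.72,"ax":0,"ay":0,"az":0}]'
python3 -m inch '[{"dx":0,"dy":-0.2,"dz":0,"ax":0,"ay":0,"az":0},{"dx":0,"dy":-0.4,"dz":0,"ax":0,"ay":0,"az":0},{"dx":0,"dy":-0.6,"dz":0,"ax":0,"ay":0,"az":0},{"dx":0,"dy":-0.75,"dz":0,"ax":0,"ay":0,"az":0}]'
python3 -m inch '[{"dx":0.03,"dy":-0.2,"dz":0,"ax":0,"ay":0,"az":0},{"dx":0.05,"dy":-0.4,"dz":0,"ax":0,"ay":0,"az":0},{"dx":0.08,"dy":-0.6,"dz":0,"ax":0,"ay":0,"az":0},{"dx":0.1,"dy":-0.75,"dz":0,"ax":0,"ay":0,"az":0}]'
python3 -m inch '[{"dx":0.05,"dy":-0.2,"dz":0,"ax":0,"ay":0,"az":-0.12},{"dx":0.09,"dy":-0.4,"dz":0,"ax":0,"ay":0,"az":-0.12},{"dx":0.1,"dy":-0.6,"dz":0,"ax":0,"ay":0,"az":-0.12},{"dx":0.1,"dy":-0.7,"dz":0,"ax":0,"ay":0,"az":-0.12},{"dx":0.1,"dy":-0.7,"dz":0,"ax":0,"ay":0,"az":-0.12}]'
python3 - <<'E'
from h import *
import cv2
s=cv2.cvtColor(camera("scene"),cv2.COLOR_RGB2BGR);t=cv2.cvtColor(camera("top"),cv2.COLOR_RGB2BGR)
cv2.imwrite("pics/e1.png",cv2.resize(np.vstack([s[130:280,150:450],t[140:260,200:500]]),None,fx=2,fy=2,interpolation=cv2.INTER_CUBIC))
E
```

```text
t: 5.6
position: [0.4605, 0.2557, 0.2655]
tcp_rot: [-0.007, 3.129, 0.007]
contact_force: [1.1, 0.3, 0.2]
grip_width: 0.003
gripper_force: 0.0
t: 6.0
position: [0.458, 0.1027, 0.2581]
tcp_rot: [0.006, -3.141, 0.001]
contact_force: [0.7, -0.5, -0.2]
grip_width: 0.006
gripper_force: 0.0
t: 6.4
position: [0.4383, -0.0475, 0.2581]
tcp_rot: [0.006, -3.141, 0.0]
contact_force: [0.5, -0.0, 0.3]
grip_width: 0.003
gripper_force: 0.0
t: 6.9
position: [0.4194, -0.1879, 0.2579]
tcp_rot: [0.1, -3.139, -0.0]
contact_force: [0.5, 1.1, 0.1]
grip_width: 0.003
gripper_force: 0.0
```

View pics/e1.png

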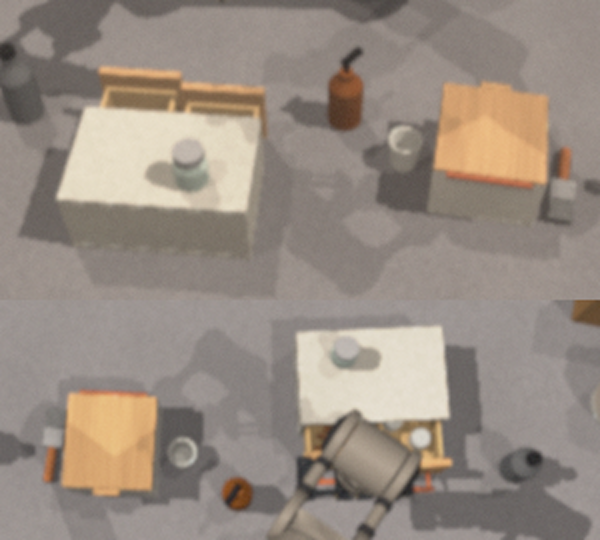

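The lid lies shut in both views, the bystanders haven't moved, and the gripper is above and in front of the left drawer. Next I'll lower it and push.

```bash
python3 -m inch '[{"dx":0,"dy":0,"dz":0.22,"ax":0,"ay":0,"az":0},{"dx":0,"dy":0,"dz":0.45,"ax":0,"ay":0,"az":0},{"dx":0,"dy":0,"dz":0.65,"ax":0,"ay":0,"az":0},{"dx":0,"dy":0,"dz":0.82,"ax":0,"ay":0,"az":0},{"dx":0,"dy":0,"dz":0.82,"ax":0,"ay":0,"az":0}]'
python3 -m inch '[{"dx":-0.07,"dy":0,"dz":0,"ax":0,"ay":0,"az":0},{"dx":-0.14,"dy":0,"dz":0,"ax":0,"ay":0,"az":0},{"dx":-0.18,"dy":0,"dz":0,"ax":0,"ay":0,"az":0},{"dx":-0.21,"dy":0,"dz":0,"ax":0,"ay":0,"az":0},{"dx":-0.24,"dy":0,"dz":0,"ax":0,"ay":0,"az":0}]'
python3 -m inch '[{"dx":-0.03,"dy":0,"dz":0,"ax":0,"ay":0,"az":0},{"dx":-0.06,"dy":0,"dz":0,"ax":0,"ay":0,"az":0},{"dx":-0.09,"dy":0,"dz":0,"ax":0,"ay":0,"az":0},{"dx":-0.12,"dy":0,"dz":0,"ax":0,"ay":0,"az":0},{"dx":-0.15,"dy":0,"dz":0,"ax":0,"ay":0,"az":0}]'
```

```text
t: 7.5
position: [0.4172, -0.1825, 0.0912]
tcp_rot: [0.108, -3.133, -0.009]
contact_force: [-0.3, -0.1, 0.5]
grip_width: 0.003
gripper_force: 0.0
t: 8.0
position: [0.4681, -0.182, 0.0955]
tcp_rot: [-0.107, 3.139, -0.001]
contact_force: [-0.7, 0.5, -0.6]
grip_width: 0.006
gripper_force: 0.0
t: 8.5
position: [0.4979, -0.1804, 0.0947]
tcp_rot: [0.106, -3.14, -0.0]
contact_force: [-1.7, -0.3, 2.0]
grip_width: 0.005
gripper_force: 0.9
```

```bash
python3 -m inch '[{"dx":-0.02,"dy":0,"dz":0,"ax":0,"ay":0,"az":0},{"dx":-0.04,"dy":0,"dz":0,"ax":0,"ay":0,"az":0},{"dx":-0.06,"dy":0,"dz":0,"ax":0,"ay":0,"az":0},{"dx":-0.08,"dy":0,"dz":0,"ax":0,"ay":0,"az":0},{"dx":-0.09,"dy":0,"dz":0,"ax":0,"ay":0,"az":0}]'
python3 -m inch '[{"dx":-0.01,"dy":0,"dz":0,"ax":0,"ay":0,"az":0},{"dx":-0.02,"dy":0,"dz":0,"ax":0,"ay":0,"az":0},{"dx":-0.03,"dy":0,"dz":0,"ax":0,"ay":0,"az":0}]'
```

```text
t: 9.0
position: [0.5159, -0.1792, 0.0946]
tcp_rot: [-0.106, 3.14, -0.0]
contact_force: [-0.6, -1.0, 0.3]
grip_width: 0.002
gripper_force: 0.8
t: 9.3
position: [0.5215, -0.1787, 0.0946]
tcp_rot: [0.106, -3.14, -0.0]
contact_force: [-0.7, -0.9, 0.6]
grip_width: 0.005
gripper_force: 0.8
```

```bash
python3 -m inch '[{"dx":-0.01,"dy":0,"dz":0,"ax":0,"ay":0,"az":0},{"dx":-0.02,"dy":0,"dz":0,"ax":0,"ay":0,"az":0},{"dx":-0.03,"dy":0,"dz":0,"ax":0,"ay":0,"az":0}]'
```

```text
t: 9.6
position: [0.5243, -0.1785, 0.0947]
tcp_rot: [0.106, -3.132, -0.001]
contact_force: [-20.3, -4.1, 11.8]
grip_width: 0.005
gripper_force: 10.6
```

```bash
python3 -m inch '[{"dx":-0.01,"dy":0,"dz":0,"ax":0,"ay":0,"az":0},{"dx":-0.01,"dy":0,"dz":0,"ax":0,"ay":0,"az":0}]'
```

```text
t: 9.8
position: [0.5242, -0.1785, 0.0947]
tcp_rot: [0.106, -3.128, -0.002]
contact_force: [-21.8, -3.7, 13.8]
grip_width: 0.006
gripper_force: 11.9
```

The left drawer is home. I'll back off and repeat on the right one.

```bash
python3 -m inch '[{"dx":0.1,"dy":0,"dz":0,"ax":0,"ay":0,"az":0},{"dx":0.3,"dy":0,"dz":0,"ax":0,"ay":0,"az":0},{"dx":0.5,"dy":0,"dz":0,"ax":0,"ay":0,"az":0},{"dx":0.58,"dy":0,"dz":0,"ax":0,"ay":0,"az":0},{"dx":0.58,"dy":0,"dz":0,"ax":0,"ay":0,"az":0}]'
python3 -m inch '[{"dx":0,"dy":-0.2,"dz":0,"ax":0,"ay":0,"az":0},{"dx":0,"dy":-0.4,"dz":0,"ax":0,"ay":0,"az":0},{"dx":0,"dy":-0.6,"dz":0,"ax":0,"ay":0,"az":0},{"dx":0,"dy":-0.72,"dz":0,"ax":0,"ay":0,"az":0},{"dx":0,"dy":-0.72,"dz":0,"ax":0,"ay":0,"az":0}]'
```

```text
t: 10.3
position: [0.4123, -0.1858, 0.095]
tcp_rot: [0.103, -3.14, -0.001]
contact_force: [0.9, -0.0, 0.7]
grip_width: 0.002
gripper_force: 0.0
t: 10.8
position: [0.4251, -0.3333, 0.0948]
tcp_rot: [-0.102, 3.137, -0.004]
contact_force: [0.7, -0.1, -0.4]
grip_width: 0.008
gripper_force: 0.0
```

```bash
python3 -m inch '[{"dx":-0.06,"dy":0,"dz":0,"ax":0,"ay":0,"az":0},{"dx":-0.1,"dy":0,"dz":0,"ax":0,"ay":0,"az":0},{"dx":-0.13,"dy":0,"dz":0,"ax":0,"ay":0,"az":0},{"dx":-0.16,"dy":0,"dz":0,"ax":0,"ay":0,"az":0},{"dx":-0.19,"dy":0,"dz":0,"ax":0,"ay":0,"az":0}]'
python3 -m inch '[{"dx":-0.03,"dy":0,"dz":0,"ax":0,"ay":0,"az":0},{"dx":-0.06,"dy":0,"dz":0,"ax":0,"ay":0,"az":0},{"dx":-0.09,"dy":0,"dz":0,"ax":0,"ay":0,"az":0},{"dx":-0.12,"dy":0,"dz":0,"ax":0,"ay":0,"az":0},{"dx":-0.15,"dy":0,"dz":0,"ax":0,"ay":0,"az":0}]'
python3 -m inch '[{"dx":-0.03,"dy":0,"dz":0,"ax":0,"ay":0,"az":0},{"dx":-0.06,"dy":0,"dz":0,"ax":0,"ay":0,"az":0},{"dx":-0.08,"dy":0,"dz":0,"ax":0,"ay":0,"az":0},{"dx":-0.1,"dy":0,"dz":0,"ax":0,"ay":0,"az":0},{"dx":-0.12,"dy":0,"dz":0,"ax":0,"ay":0,"az":0}]'
```

```text
t: 11.3
position: [0.4617, -0.3262, 0.0947]
tcp_rot: [0.108, -3.139, -0.001]
contact_force: [-1.4, 0.6, -0.2]
grip_width: 0.007
gripper_force: 0.8
t: 11.8
position: [0.4916, -0.325, 0.0946]
tcp_rot: [0.106, -3.14, -0.001]
contact_force: [-1.8, 0.3, -0.3]
grip_width: 0.0
gripper_force: 0.9
t: 12.3
position: [0.5155, -0.3236, 0.0946]
tcp_rot: [0.106, -3.14, 0.0]
contact_force: [-1.6, 0.2, -1.9]
grip_width: 0.004
gripper_force: 0.8
```

```bash
python3 -m inch '[{"dx":-0.02,"dy":0,"dz":0,"ax":0,"ay":0,"az":0},{"dx":-0.04,"dy":0,"dz":0,"ax":0,"ay":0,"az":0},{"dx":-0.05,"dy":0,"dz":0,"ax":0,"ay":0,"az":0},{"dx":-0.06,"dy":0,"dz":0,"ax":0,"ay":0,"az":0}]'
python3 -m inch '[{"dx":-0.01,"dy":0,"dz":0,"ax":0,"ay":0,"az":0},{"dx":-0.02,"dy":0,"dz":0,"ax":0,"ay":0,"az":0},{"dx":-0.02,"dy":0,"dz":0,"ax":0,"ay":0,"az":0}]'
```

```text
t: 12.7
position: [0.5274, -0.3228, 0.0947]
tcp_rot: [-0.106, 3.14, -0.0]
contact_force: [-1.7, -1.0, -1.5]
grip_width: 0.008
gripper_force: 0.8
t: 13.0
position: [0.5316, -0.3224, 0.0948]
tcp_rot: [-0.106, 3.139, -0.0]
contact_force: [-1.5, -0.0, -0.3]
grip_width: 0.008
gripper_force: 0.0
```

```bash
python3 -m inch '[{"dx":-0.01,"dy":0,"dz":0,"ax":0,"ay":0,"az":0},{"dx":-0.02,"dy":0,"dz":0,"ax":0,"ay":0,"az":0},{"dx":-0.02,"dy":0,"dz":0,"ax":0,"ay":0,"az":0}]'
```

```text
t: 13.3
position: [0.5329, -0.3222, 0.0949]
tcp_rot: [0.105, -3.135, -0.001]
contact_force: [-11.2, -1.1, 5.5]
grip_width: 0.004
gripper_force: 5.5
```

```bash
python3 -m inch '[{"dx":-0.01,"dy":0,"dz":0,"ax":0,"ay":0,"az":0},{"dx":-0.01,"dy":0,"dz":0,"ax":0,"ay":0,"az":0}]'
python3 -m inch '[{"dx":0.1,"dy":0,"dz":0,"ax":0,"ay":0,"az":0},{"dx":0.3,"dy":0,"dz":0,"ax":0,"ay":0,"az":0},{"dx":0.5,"dy":0,"dz":0,"ax":0,"ay":0,"az":0},{"dx":0.58,"dy":0,"dz":-0.1,"ax":0,"ay":0,"az":0},{"dx":0.58,"dy":0,"dz":-0.3,"ax":0,"ay":0,"az":0}]'
python3 -m inch '[{"dx":0,"dy":0,"dz":-0.2,"ax":0,"ay":0,"az":0},{"dx":0,"dy":0,"dz":-0.4,"ax":0,"ay":0,"az":0},{"dx":0.2,"dy":0,"dz":-0.6,"ax":0,"ay":0,"az":0},{"dx":0.3,"dy":0,"dz":-0.6,"ax":0,"ay":0,"az":0},{"dx":0.3,"dy":0,"dz":-0.6,"ax":0,"ay":0,"az":0}]'
python3 - <<'E'
from h import *
import cv2
s=cv2.cvtColor(camera("scene"),cv2.COLOR_RGB2BGR);t=cv2.cvtColor(camera("top"),cv2.COLOR_RGB2BGR)
cv2.imwrite("pics/f1.png",cv2.resize(np.vstack([s[130:280,150:520],t[140:260,150:520]]),None,fx=2,fy=2,interpolation=cv2.INTER_CUBIC))
E
```

```text
t: 13.5
position: [0.5329, -0.3222, 0.0949]
tcp_rot: [0.105, -3.131, -0.003]
contact_force: [-19.4, -1.2, 8.5]
grip_width: 0.006
gripper_force: 9.6
t: 14.0
position: [0.4182, -0.3285, 0.153]
tcp_rot: [0.102, -3.135, -0.009]
contact_force: [1.1, -0.3, 0.6]
grip_width: 0.007
gripper_force: 0.0
t: 14.5
position: [0.3603, -0.3344, 0.2769]
tcp_rot: [-0.103, 3.138, -0.005]
contact_force: [0.2, 0.7, 0.1]
grip_width: 0.009
gripper_force: 0.0
```

View pics/f1.png

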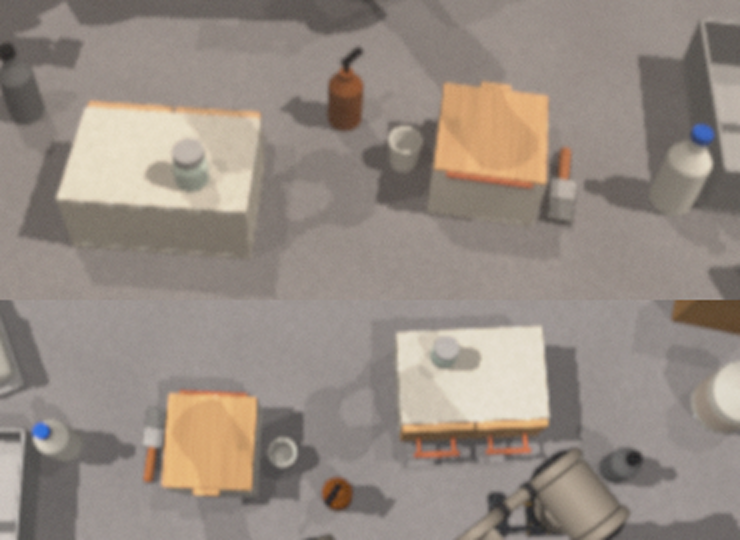

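Both drawer fronts are flush with the unit's front, at (415,430) and (510,425) in the lower half. The lid is shut at (210,440), and nothing else has moved.

```bash
python3 -c "
from workcell import *
print(finish_job())"
```

```text
the job is handed in; nothing more can be done
None
```

Both drawers are pushed home and the tablet box lid is shut, with nothing else seen to move in the last pictures. The job was handed in at about 14.6 s, but no verdict came back.

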